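Draw the battery sled out of the charging bay with the pull hook

ROBOT

A 6-joint arm with a two-finger parallel gripper is mounted at the origin on the work surface. World frame = base frame: x ahead of the robot, y to its left, z up, the work surface at z = 0. Lengths are in m, angles in rad, forces in N, time in s.
With the tool pointing down it reaches from about 0.35 to 0.8 m from the base axis. Payload 7.3 kg.
Tool frame: the origin (TCP) lies between the finger pads; the fingertips stand 25 mm ahead of it and the grasp point (between the pads) lies 6 mm ahead of it (r.tip_extent is the distance from the TCP to the fingertips, in m); z points along the fingers, y is the direction in which the jaws open and shut (so a half turn about z gives the same grasp; the last joint's range is limited). The gripper opens to 85 mm and grips with 20 to 120 N. Pads are 22 mm wide; open, the fingers measure 114 mm over their backs; the gripper's body (76 mm by 85 mm) begins 54 mm behind the grasp point. The pads swing forward as they close: fully open they stand 13 mm farther back than shut.
Start: joints at [0.988, 0.342, 1.524, -0, 1.275, -0.146], TCP at [0.222, 0.476, 0.256] pointing down, gripper open.
Joint ranges: [-2.53, 2.53], [-0.77, 2.02], [0.04, 2.7], [-1, 4.14], [0.28, 2.66], [-3.11, 3.11]. Speed limits (rad/s): [2.57, 2.57, 3.14, 3.14, 3.14, 3.14].

INTERFACE

Orientations are given as a unit quaternion [x, y, z, w].
In Python, from workcell import r, command_gripper, optics gives the robot as it stands. The module is installed in compiled form; this text tells all that it offers. Calls block until the motion is done:
- r.reach(position, orientation): joint-space move of the TCP to a pose.
- r.move_straight(position, orientation=None, speed=0.15, max_force=None): straight line of the TCP; orientation=None keeps the orientation; speed is the mean speed in m/s. With max_force (N) it stops when the force on the tool has changed by that much, and returns True; else False.
- r.movej(angles): joint-space move.
- command_gripper(opening, force=None): finger opening in m; force is the grip in N (None keeps the last); returns when the fingers have stopped.
- r.hold(seconds).
- r.solve_ik(position, orientation): joint angles nearest the present ones, or None.
- r.read_state(): the state.
- optics.get_image(name): name is "scene" or "top" or "wrist"; returns (picture, depth): 400x640x3 uint8, red, green, blue; 400x640 float32, m along the optical axis (not along the pixel's ray), 0 where there is no reading.
- optics.camera_model(name): a dict with "K" (3x3 intrinsics, pixels), "R" (3x3) and "t" (3): a world point X has camera coordinates R X + t; the wrist camera has in their place "tool_from_camera" (4x4, takes a point from camera to tool coordinates, whose origin is the TCP and whose axes are the flange's). Camera axes: x right, y down, z forward; pixel columns grow to the right and rows downward; lengths in m; the calibration is good to about 2 mm. A picture is of the moment at which its call begins: read the wrist's pose just before it. camera_model takes no time and is no camera call.
A pose or a line that the arm cannot do raises r.PlanningError and nothing moves.
- r.finish_job(): hands the job in, once; it reports no verdict.
The state is a dict: "time_s": time; "joint_positions": joint angles; "dq": joint speeds; "tau": joint torques, N m; "eef_pos": TCP position; "eef_rot": TCP orientation; "contact_force": force on the tool from outside, world axes, zero at the start; "torque": the same for the moment, N m; "grip_width": finger opening in m.
Only numpy, scipy, OpenCV 4.12 (cv2) and the standard library are available. Lean on these libraries where they do the work, as an engineer would, in place of code of your own. Each camera call takes 0.05 s, during which the arm holds its last target. There are 200 camera calls.

TASK

Take the pull hook from its rest, drop its bill into the pull eye of the battery sled and drag the sled out of the charging bay until you feel its hidden end stop, then keep a steady pull of about 12 N against the stop for about a second so the sled seats, never loading the eye with more than 20 N. Work the sled with the hook only, then leave the sled drawn out, lay the hook back in its rest as you found it and let go; leave the other things on the bench where they are.

Things in the scene. Friction and masses are not known exactly. Their poses are not given: they have to be found in the camera images.
- bay: charging bay, fixed, black, 235 long (x), 140 wide (y). Origin on the bench under the middle of its front edge (the open end, towards the robot); +x points to its back, z up. Two side cheeks 70 high leave an 84 wide lane, open at top and front, over a 4 thick floor plate; an 82 high head with a green rocker switch closes the back (x 190 to 235). The sled comes out along the bay's -x
- pull_eye (a point): the battery sled's steel pull eye: a level square loop of 7 mm round bar, opening 18 x 18, outside 32 x 32. Origin in the middle of the opening, mid bar, 30 above the bench; axes as the bay's. In the middle of the lane, moving with the sled; the sled's 50 high front plate stands 25 behind the origin. Starts between 64 inside and 9 outside the bay's front edge
- pull_hook: pull hook, loose, about 0.16 kg. Black rubber handle 120 long (x), 20 wide (y), 24 high (z); the origin is the handle's centre. A steel shank of 8 mm round bar runs on the handle's middle line along +x to 155 from the origin, where the bill, the same bar, turns straight down (-z) to its tip 36 below the origin. Balances about 25 ahead of the origin. It lies in its rest level, bill down
- bill_tip (a point): lowest point of the hook's bill, at (155, 0, -36) in the hook's frame
- hook_rest: aluminium rest, fixed to the bench: base plate 130 x 70 x 8 and two forks at 48 either side of its middle along x, each 10 thick (82 clear between them), with a level floor 40 above the bench between 14 high horns that stand 26 apart. Origin under the middle of the base; x along the hook's handle, +x towards the bill end
- seat (a point): where the hook's origin lies when the hook is in its rest: 52 above the bench over the middle of the rest (it starts up to 6 off along x)
- reaction_foot: bystander: grey steel reaction foot, 90 x 35, 50 high; origin under its middle, loose
- gauge_adaptor: bystander: brass stepped adaptor, 28 diameter, 34 high, loose
- hex_key: bystander: stubby zinc-plated L hex key, 73 x 28, 8 high, loose
- socket: bystander: dark steel socket, 42 diameter, 52 high, loose
- spare_pack: bystander: spare yellow battery pack, 80 x 70 x 63, loose
- stud_nut: bystander: large steel hex nut, 48 across, 28 high, loose
- grease_tin: bystander: flat round tin, 70 diameter, 40 high, loose
- sled: battery sled with a yellow pack, 76 wide, 76 high; origin not of use (in line with the bay's origin when fully in). It slides with about 3 N of friction and stays where left. Its hard end stop is out of sight and set differently each time: it comes 30 to 78 after the start, with the eye 14 to 39 before the bay's front edge. The stop is rigid and must be felt
Not all that is in view belongs to the job. Of the things shaped like the pull_hook, the black one is meant.

How it is judged:
By the outcome, as a careful person would: the job done as asked, in the order asked, and still so for the second after the job is handed in, with the robot touching nothing.
It also fails if it takes over 64 s, if anything falls off the work surface, if the arm or the gripper's body presses on something with over 40 N, if the wrist force passes 120 N, or if a joint passes its speed limit or range.

## Working session

There is one attempt and no reset: what is moved stays moved. The work goes in short steps, each a Python script; the robot and the scene stay as the last script left them, time stands still between calls to the robot, and variables do not carry over. Pictures are saved under pics/ and viewed, about 8 in all and at most 12, crops included, and the job is handed in when it is done.

```bash
mkdir -p pics
python3 - <<'E'
from workcell import r,optics
import cv2,numpy as np
for n in ("scene","top"):
    p,d=optics.get_image(n); cv2.imwrite(f"pics/{n}0.png",p[:,:,::-1]); np.savez(f"{n}0.npz",p=p,d=d)
    m=optics.camera_model(n); print(n,m["K"],-np.array(m["R"]).T@m["t"],np.array(m["R"]))
print(optics.camera_model("wrist")); s=r.read_state(); print(s["time_s"],s["eef_pos"],s["eef_rot"],s["contact_force"])
E
```

```text
scene [[512.68147926   0.         322.13113634]
 [  0.         512.68147926 207.36629525]
 [  0.           0.           1.        ]] [ 1.12406982 -0.36355517  1.20610035] [[ 0.47254295  0.88120838 -0.0132273 ]
 [ 0.74891795 -0.40942415 -0.52105064]
 [-0.46456976  0.23631264 -0.85342327]]
top [[457.53151093   0.         325.96400045]
 [  0.         457.53151093 204.56849113]
 [  0.           0.           1.        ]] [ 0.41306843 -0.02759549  1.22302429] [[-0.01451056 -0.99978719  0.01466359]
 [-0.99556527  0.01308294 -0.0931592 ]
 [ 0.09294753 -0.01595035 -0.99554324]]
{'K': array([[339.20128943,   0.        , 314.13214716],
       [  0.        , 339.20128943, 195.80356808],
       [  0.        ,   0.        ,   1.        ]]), 'tool_from_camera': array([[ 6.91397486e-05, -9.55583471e-01, -2.94720588e-01,
         7.55244529e-02],
       [ 9.99999909e-01,  1.90259423e-04, -3.82290964e-04,
         3.74764321e-05],
       [ 4.21384295e-04, -2.94720535e-01,  9.55583397e-01,
        -1.18253884e-01],
       [ 0.00000000e+00,  0.00000000e+00,  0.00000000e+00,
         1.00000000e+00]])}
0.1 [0.22191074 0.47545537 0.25571159] [ 2.16677134e-01  9.76243086e-01 -6.29883290e-04 -2.46200950e-04] [-0.33252347  0.8890943   0.32839072]
```

View pics/top0.png

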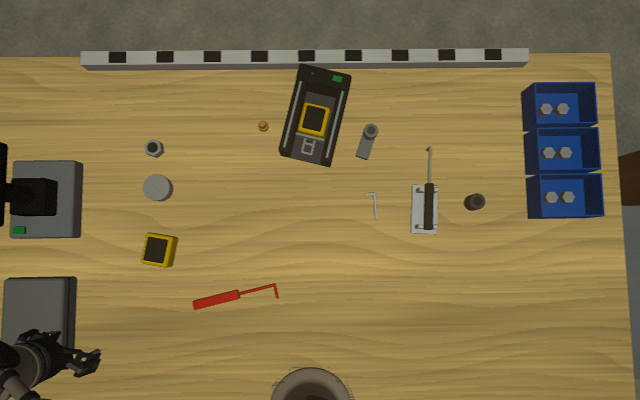

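View pics/scene0.png

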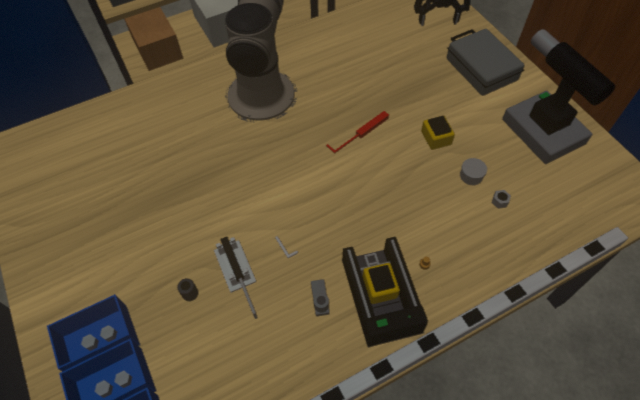

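The top view shows the bay at about (315,115) with its front at about (308,160) and the eye at about (308,147). The rest and black hook are at (428,205), with the bill end up at (430,150). The red hook at (235,295) is the decoy.

```bash
cat > h.py <<'E'
import numpy as np,cv2
from workcell import r,optics,command_gripper
from scipy.spatial.transform import Rotation as Rn
def ray(name,uv,z,pose=None):
    m=optics.camera_model(name);uv=np.atleast_2d(np.array(uv,float))
    d=np.c_[uv,np.ones(len(uv))]@np.linalg.inv(m["K"]).T
    if pose is None: R=np.array(m["R"]);c=-R.T@m["t"];w=d@R
    else:
        T=np.eye(4);T[:3,:3]=Rn.from_quat(pose[1]).as_matrix();T[:3,3]=pose[0];T=T@m["tool_from_camera"];c=T[:3,3];w=d@T[:3,:3].T
    return c+w*((z-c[2])/w[:,2])[:,None]
def cloud(name,d,pose=None):
    m=optics.camera_model(name);v,u=np.mgrid[:d.shape[0],:d.shape[1]]
    P=(np.dstack([u,v,np.ones_like(u)])@np.linalg.inv(m["K"]).T)*d[...,None]
    if pose is None: return (P-m["t"])@np.array(m["R"])
    T=np.eye(4);T[:3,:3]=Rn.from_quat(pose[1]).as_matrix();T[:3,3]=pose[0];T=T@m["tool_from_camera"]
    return P@T[:3,:3].T+T[:3,3]
def down(yaw): # tool z down, tool x at heading yaw
    return (Rn.from_euler('z',yaw)*Rn.from_euler('x',np.pi)).as_quat()
E
python3 - <<'E'
from h import *
f=np.load("top0.npz");p,d=f["p"],f["d"];C=cloud("top",d)
g=p.max(2);sub=lambda m,u0,u1,v0,v1:np.array([[u,v] for v,u in zip(*np.nonzero(m)) if u0<u<u1 and v0<v<v1])
# handle: dark & z>.05
m=(g<60)&(C[...,2]>.045)
q=sub(m,405,445,175,240);print("handle px",len(q),q.min(0),q.max(0));W=C[q[:,1],q[:,0]];print(np.median(W,0))
rect=cv2.minAreaRect(ray("top",q,.064)[:,:2].astype(np.float32));print(rect)
# rest plate
S=p.max(2).astype(int)-p.min(2); m=((g>95)&(S<30))
q=sub(m,405,445,178,240);print("rest",cv2.minAreaRect(ray("top",q,.008)[:,:2].astype(np.float32)))
# bay cheeks
m=(C[...,2]>.06)&(C[...,2]<.095);q=sub(m,270,360,60,175);W=C[q[:,1],q[:,0]]
print("bay",cv2.minAreaRect(W[:,:2].astype(np.float32)))
q=sub((C[...,2]>.025)&(C[...,2]<.06),395,460,140,180);W=C[q[:,1],q[:,0]];print("shank",len(q),W[::max(1,len(q)//8)].round(3))
crop=np.hstack([cv2.resize(p[55:175,270:360],None,fx=4,fy=4,interpolation=cv2.INTER_CUBIC),cv2.resize(p[135:255,395:485],None,fx=4,fy=4,interpolation=cv2.INTER_CUBIC)])
cv2.imwrite("pics/crop1.png",cv2.convertScaleAbs(crop[:,:,::-1],alpha=1.6))
E
```

```text
handle px 385 [424 183] [433 229]
[ 0.51386597 -0.30724508  0.0634909 ]
((0.5144107341766357, -0.3075313866138458), (0.021541232243180275, 0.11863400042057037), 86.3746337890625)
rest ((0.5202981233596802, -0.31046944856643677), (0.07051806896924973, 0.14519153535366058), 86.31611633300781)
bay ((0.7598388195037842, -0.019413091242313385), (0.1403157263994217, 0.23525767028331757), 75.47775268554688)
shank 113 [[ 0.672 -0.317  0.055]
 [ 0.664 -0.317  0.055]
 [ 0.654 -0.317  0.052]
 [ 0.641 -0.314  0.052]
 [ 0.627 -0.313  0.052]
 [ 0.616 -0.317  0.057]
 [ 0.603 -0.314  0.058]
 [ 0.593 -0.311  0.055]
 [ 0.585 -0.317  0.052]]
```

View pics/crop1.png

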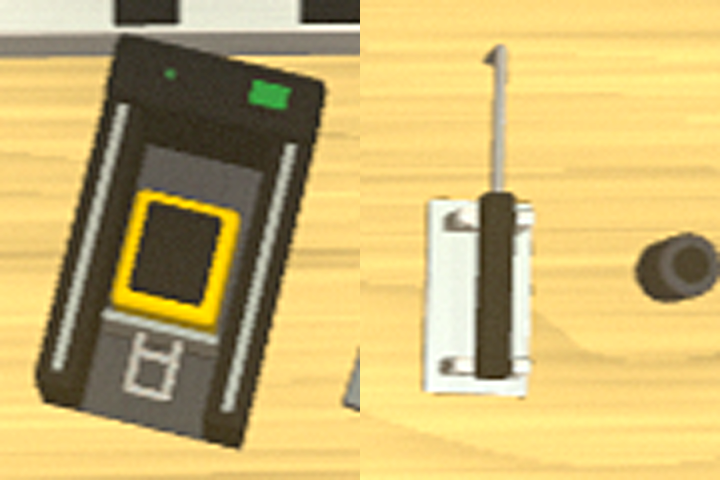

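The crop shows the eye's opening centred near crop (154,371), which is full-image (308.1,147.4). The bay is 140 x 235 as specified, and the handle is 119 x 21.5. Next I'll take wrist views of the eye and then the hook.

Run:
```python
from h import *
e=ray("top",[[308.1,147.4]],.03)[0];print("eye top",e)
b=np.radians(-14.5);D=np.array([np.cos(b),np.sin(b)]);c=np.array([.7598,-.0194]);print("front",c-.1175*D,"bayframe eye",(e[:2]-(c-.1175*D))@D,(e[:2]-c)@[-D[1],D[0]])
def go(x,y,z,yaw):
    r.reach([x,y,z],down(yaw))
def snap(n):
    r.hold(.15);s=r.read_state();pose=(s["eef_pos"],s["eef_rot"]);p,d=optics.get_image("wrist");np.savez(n+".npz",p=p,d=d,pos=pose[0],rot=pose[1]);print(n,s["time_s"],pose[0],s["joint_positions"],s["contact_force"]);return p
x=e[:2]-.0*D
go(x[0],x[1],.22,b);a=snap("w_eye")
h=np.radians(-3.6);go(.545,-.3095,.24,h);k=snap("w_hook")
cv2.imwrite("pics/w1.png",cv2.convertScaleAbs(np.vstack([a[:,:,::-1][:300,70:570],k[:,:,::-1][:300,70:570]]),alpha=1.5))
```

```text
eye top [ 0.6771397  -0.00160044  0.03      ]
front [0.64604265 0.01001965] bayframe eye 0.03301596897796843 -0.0034638897788582144
w_eye 2.6 [ 0.67708663 -0.00070814  0.22019762] [-1.14152103e-01  6.54624341e-01  1.10179311e+00  6.90653627e-05
  1.38497493e+00  1.70827305e+00] [ 0.50640758 -0.18385036  0.52267381]
w_hook 4.0667 [ 0.54573989 -0.30831432  0.23988031] [-6.36526249e-01  5.43390724e-01  1.24626148e+00  1.95691184e-04
  1.35210288e+00  9.95280560e-01] [ 0.09385689 -0.59440176  0.13982441]
```

View pics/w1.png

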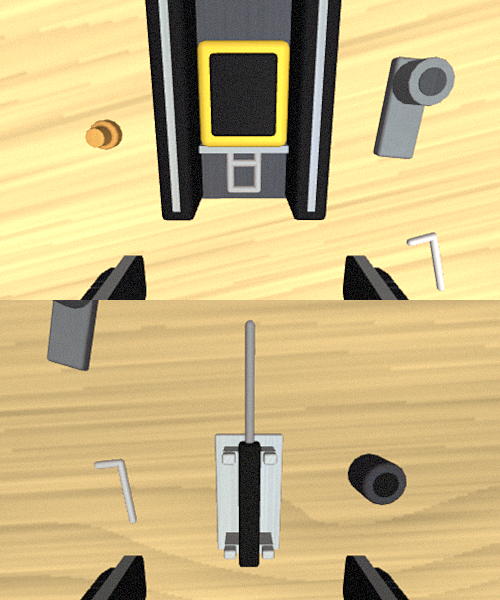

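The upper picture shows the eye opening at about wrist px (314,177), square in the lane. The lower one shows the hook level in its rest, with the shank tip at about (320,22) and the rest centred near (319,192). Now I'll compute these.

Run:
```python
from h import *
f=np.load("w_eye.npz");pose=(f["pos"],f["rot"]);p,d=f["p"],f["d"];C=cloud("wrist",d,pose);g=p.max(2)
win=np.zeros_like(g,bool);win[148:200,285:345]=1
m=win&(g>85)&(C[...,2]>.02)&(C[...,2]<.045)
v,u=np.nonzero(m);print("eye mask",len(u),u.min(),u.max(),v.min(),v.max(),np.median(C[m],0))
cs,hi=cv2.findContours(m.astype(np.uint8),cv2.RETR_CCOMP,cv2.CHAIN_APPROX_NONE)
for c,hh in zip(cs,hi[0]):
    if cv2.contourArea(c)>25:
        w=ray("wrist",c[:,0],.030,pose)[:,:2].astype(np.float32);print("hole" if hh[3]>=0 else "out",cv2.minAreaRect(w),cv2.minAreaRect(c)[0])
B=(C[...,2]>.06)&(C[...,2]<.078)&(g<400);v,u=np.nonzero(B);k=(v>20)&(u>200)&(u<420)
W=C[v[k],u[k]]
b=np.radians(-14.5);D=np.array([np.cos(b),np.sin(b)]);N=np.array([-D[1],D[0]]);o=np.array([.6460,.0100])
L=(W[:,:2]-o)@np.c_[D,N];print("cheeks z",np.median(W[:,2]),"front x",np.percentile(L[:,0],[.5,2,5]),"y",np.percentile(L[:,1],[1,99]))
for s in(1,-1):
    q=L[(L[:,1]*s>.035)&(L[:,0]<.12)]; 
    for x in np.arange(.01,.1,.03):
        t=q[abs(q[:,0]-x)<.008,1]; print(s,round(x,2),np.percentile(t,[2,98]).round(4))
f=np.load("w_hook.npz");pose=(f["pos"],f["rot"]);p,d=f["p"],f["d"];C=cloud("wrist",d,pose);g=p.max(2)
m=np.zeros_like(g,bool);m[120:290,290:350]=1
hm=m&(g<60)&(C[...,2]>.054)&(C[...,2]<.075);v,u=np.nonzero(hm);print("hz",np.median(C[hm],0),cv2.minAreaRect(ray("wrist",np.c_[u,v],.064,pose)[:,:2].astype(np.float32)))
S=g.astype(int)-p.min(2);rm=m&(S<25)&(g>110)&(C[...,2]<.02);v,u=np.nonzero(rm);print("rest",cv2.minAreaRect(ray("wrist",np.c_[u,v],.008,pose)[:,:2].astype(np.float32)))
fm=m&(C[...,2]>.048)&(C[...,2]<.062)&(g>80);W=C[fm];W=W[W[:,0]<.58];print("horns",cv2.minAreaRect(W[:,:2].astype(np.float32)))
sm=np.zeros_like(m);sm[15:135,300:335]=1;sm&=(C[...,2]>.04)&(C[...,2]<.065);W=C[sm];print("shank",len(W),W[:,2].mean(),W[:,0].max(),np.polyfit(W[:,0],W[:,1],1),cv2.minAreaRect(W[:,:2].astype(np.float32)))
```

```text
eye mask 783 297 331 153 191 [ 6.81433521e-01 -3.72089664e-04  3.35584742e-02]
out ((0.6799161434173584, -0.0010106861591339111), (0.031219935044646263, 0.03659782186150551), 74.88341522216797) (314.0, 172.0)
hole ((0.6769183874130249, -2.5629065930843353e-05), (0.01978134550154209, 0.020148104056715965), 75.57793426513672) (313.5, 175.5)
cheeks z 0.07070337170175722 front x [0.00594802 0.01082399 0.02039038] y [-0.07021658  0.06634361]
1 0.01 [0.0398 0.0663]
1 0.04 [0.0399 0.0666]
1 0.07 [0.04   0.0666]
1 0.1 [0.04   0.0667]
-1 0.01 [-0.0707 -0.0442]
-1 0.04 [-0.0708 -0.0442]
-1 0.07 [-0.0707 -0.0362]
-1 0.1 [-0.0706 -0.0359]
hz [ 0.52311288 -0.31108825  0.06437341] ((0.5185560584068298, -0.3113725185394287), (0.01894976571202278, 0.11985409259796143), 86.25167083740234)
rest ((0.5110249519348145, -0.3120754063129425), (0.06642435491085052, 0.13322040438652039), 86.49288177490234)
horns ((0.5207526683807373, -0.31142887473106384), (0.049749523401260376, 0.11854744702577591), 86.60955047607422)
shank 1057 0.055707088745984554 0.6752975548511493 [-0.06462971 -0.27744035] ((0.6296043395996094, -0.3181096017360687), (0.007983528077602386, 0.09155689924955368), 86.55815124511719)
```

Run:
```python
from h import *
h=np.radians(-3.6);q=down(h);G=np.array([.5170,-.3100])+.018*np.array([np.cos(h),np.sin(h)])
r.move_straight([G[0],G[1],.15],q,speed=.15);r.hold(.3)
s=r.read_state();pose=(s["eef_pos"],s["eef_rot"]);print(s["time_s"],"cmd",G,pose)
p,d=optics.get_image("wrist");np.savez("w_h2.npz",p=p,d=d,pos=pose[0],rot=pose[1]);cv2.imwrite("pics/w2.png",cv2.convertScaleAbs(p[:,:,::-1],alpha=1.5))
C=cloud("wrist",d,pose);g=p.max(2);m=np.zeros_like(g,bool);m[:,270:360]=1
hm=m&(g<60)&(C[...,2]>.056)&(C[...,2]<.075);v,u=np.nonzero(hm);print("handle",cv2.minAreaRect(ray("wrist",np.c_[u,v],.064,pose)[:,:2].astype(np.float32)),v.min(),v.max())
fm=m&(C[...,2]>.046)&(C[...,2]<.06)&(g>80);v,u=np.nonzero(fm);W=C[fm];L=(W[:,:2]-G)@np.array([[np.cos(h),-np.sin(h)],[np.sin(h),np.cos(h)]])
H,e=np.histogram(L[:,0],np.arange(-.09,.09,.005));print(list(zip((e[:-1]*1000).round(),H)))
```

```text
5.1667 cmd [ 0.53496448 -0.31113023] (array([ 0.53527207, -0.31124896,  0.15076907]), array([ 9.99507629e-01, -3.13695615e-02,  5.54921407e-04,  3.77604407e-04]))
handle ((0.5185679793357849, -0.31107527017593384), (0.019744910299777985, 0.11980710178613663), 86.47649383544922) 146 315
[(np.float64(-90.0), np.int64(0)), (np.float64(-85.0), np.int64(0)), (np.float64(-80.0), np.int64(0)), (np.float64(-75.0), np.int64(128)), (np.float64(-70.0), np.int64(216)), (np.float64(-65.0), np.int64(44)), (np.float64(-60.0), np.int64(0)), (np.float64(-55.0), np.int64(0)), (np.float64(-50.0), np.int64(0)), (np.float64(-45.0), np.int64(0)), (np.float64(-40.0), np.int64(0)), (np.float64(-35.0), np.int64(0)), (np.float64(-30.0), np.int64(0)), (np.float64(-25.0), np.int64(0)), (np.float64(-20.0), np.int64(0)), (np.float64(-15.0), np.int64(0)), (np.float64(-10.0), np.int64(0)), (np.float64(-5.0), np.int64(0)), (np.float64(0.0), np.int64(0)), (np.float64(5.0), np.int64(0)), (np.float64(10.0), np.int64(0)), (np.float64(15.0), np.int64(0)), (np.float64(20.0), np.int64(141)), (np.float64(25.0), np.int64(283)), (np.float64(30.0), np.int64(102)), (np.float64(35.0), np.int64(1)), (np.float64(40.0), np.int64(55)), (np.float64(45.0), np.int64(91)), (np.float64(50.0), np.int64(90)), (np.float64(55.0), np.int64(89)), (np.float64(60.0), np.int64(107)), (np.float64(65.0), np.int64(99)), (np.float64(70.0), np.int64(107)), (np.float64(75.0), np.int64(109)), (np.float64(80.0), np.int64(109))]
```

View pics/w2.png

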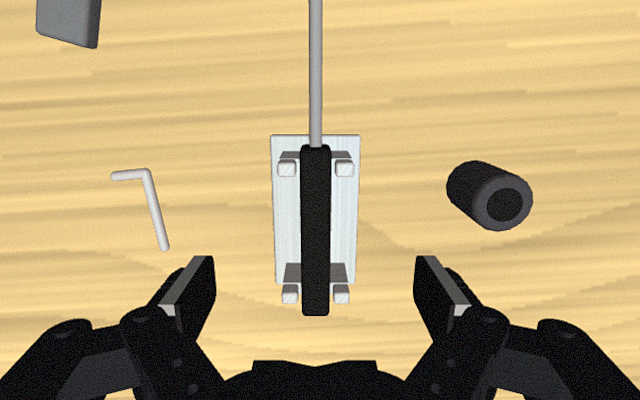

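Run:
```python
from h import *
q=down(np.radians(-3.6));G=[.5350,-.3111]
print(r.move_straight([*G,.058],q,speed=.08,max_force=12));r.hold(.2);s=r.read_state();print(s["eef_pos"],s["contact_force"])
command_gripper(0,110);r.hold(.2);s=r.read_state();print("w",s["grip_width"],s["eef_pos"],s["contact_force"]);np.save("grasp.npy",s["eef_pos"])
assert .015<s["grip_width"]<.025
r.move_straight([*G,.16],q,speed=.12);r.hold(.1);s=r.read_state();print("lift",s["grip_width"],s["contact_force"],s["torque"])
b=np.radians(-14.5);D=np.array([np.cos(b),np.sin(b)]);E=np.array([.6769,0.]);T=E-.1385*D;qb=down(b)
r.reach([*T,.16],qb);r.move_straight([*T,.090],qb,speed=.08);r.hold(.3);s=r.read_state();print(s["time_s"],"cmd",T,s["eef_pos"],s["contact_force"],s["torque"])
for n in("scene","top","wrist"):
    p,d=optics.get_image(n);np.savez(n+"_h.npz",p=p,d=d,pos=s["eef_pos"],rot=s["eef_rot"])
    globals()[n]=p
a=cv2.resize(scene[215:315,320:440],None,fx=4,fy=4,interpolation=cv2.INTER_CUBIC);t=cv2.resize(top[110:210,275:345],None,fx=4,fy=4,interpolation=cv2.INTER_CUBIC)
cv2.imwrite("pics/hov.png",cv2.convertScaleAbs(np.hstack([a,t])[:,:,::-1],alpha=1.6))
```

```text
False
[ 0.53517629 -0.31121216  0.05846958] [-0.31277512 -0.64538611  0.53007294]
w 0.018091067552162096 [ 0.53513366 -0.31116671  0.05827248] [-0.36535564  0.40209842  3.95596561]
lift 0.018446040013867477 [-0.33602333  0.79491894 -1.35444091] [-0.02414837  0.03266301 -0.0121055 ]
11.2583 cmd [0.54281155 0.03467763] [0.54295419 0.03467634 0.09031657] [-0.19043211 -0.42889644 -1.69495095] [-0.01341137  0.01091431  0.03976831]
```

View pics/hov.png

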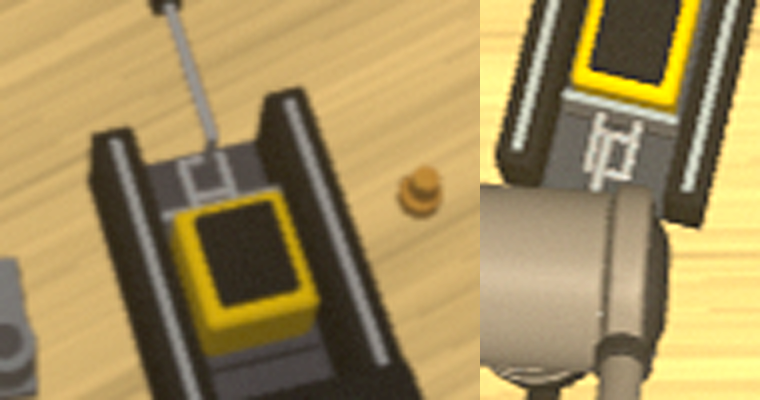

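Run:
```python
from h import *
f=np.load("top_h.npz");pos=f["pos"];b=np.radians(-14.5);D=np.array([np.cos(b),np.sin(b)]);N=np.array([-D[1],D[0]])
B=pos[:2]+.1385*D
def pj(n,X):
    m=optics.camera_model(n);c=np.array(m["R"])@X+m["t"];w=m["K"]@c;return w[:2]/w[2]
P={"tip":[*B,pos[2]-.042],"elbow":[*B,pos[2]-.006],"sh95":[*(B-.06*D),pos[2]-.006],"eye":[.6769,0,.03]}
S=cv2.imread  # annotated crops
out=[]
for n,(v0,v1,u0,u1) in {"scene":(235,275,345,395),"top":(130,170,285,335)}.items():
    p=np.load(n+"_h.npz")["p"];k=8
    im=cv2.resize(p[v0:v1,u0:u1],None,fx=k,fy=k,interpolation=cv2.INTER_CUBIC)[:,:,::-1].copy();im=cv2.convertScaleAbs(im,alpha=1.7)
    for nm,X in P.items():
        q=pj(n,np.array(X));print(n,nm,q.round(1));c=tuple(int(t) for t in ((q-[u0,v0]+.5)*k));cv2.circle(im,c,3,{"tip":(0,0,255),"elbow":(255,0,0),"sh95":(255,0,255),"eye":(0,255,0)}[nm],-1)
    out.append(im)
cv2.imwrite("pics/ann.png",np.hstack(out))
# wrist view of shank tip?
f=np.load("wrist_h.npz");C=cloud("wrist",f["d"],(f["pos"],f["rot"]));m=(abs(C[...,2]-.088)<.008);L=(C[m][:,:2]-pos[:2])@np.c_[D,N];k=(abs(L[:,1])<.012)&(L[:,0]>.05);print(k.sum(),L[k,0].max() if k.any() else 0);L=L[k]
for x in np.arange(.06,.14,.01):
    t=L[abs(L[:,0]-x)<.005,1]
    if len(t):print(round(x,2),len(t),t.min().round(4),t.max().round(4))
```

```text
scene tip [371.9 255.2]
scene elbow [372.9 248.7]
scene sh95 [366.  227.9]
scene eye [371.4 258.4]
top tip [307.3 145.9]
top elbow [306.9 142.8]
top sh95 [301.2 165.5]
top eye [307.5 147.5]
3750 0.1027978386605778
0.06 626 -0.0039 0.0038
0.07 653 -0.0038 0.0037
0.08 755 -0.0041 0.0039
0.09 795 -0.004 0.0038
0.1 619 -0.0039 0.0037
```

View pics/ann.png

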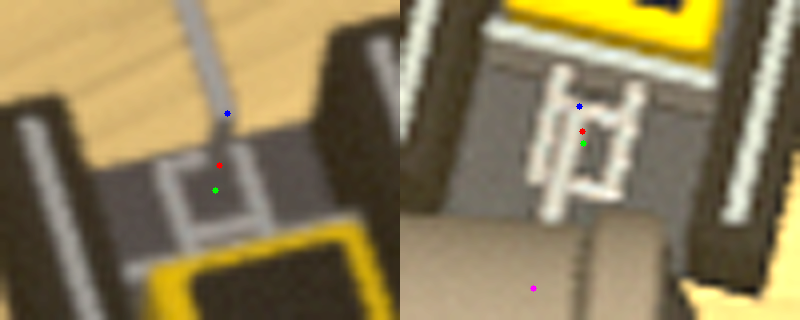

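The green and red marks sit inside the eye opening in both views. The shank is 1–2 mm off the prediction, against a ±5 mm margin. I'll drop the bill in and pull, watching the force.

Run:
```python
from h import *
b=np.radians(-14.5);D=np.array([np.cos(b),np.sin(b),0]);qb=down(b);T=np.array([.54281,.03468,.056])
hit=r.move_straight(T,qb,speed=.04,max_force=6);r.hold(.3);s=r.read_state();print("down",hit,s["eef_pos"],s["contact_force"])
F=lambda:np.mean([ (r.hold(.03),r.read_state()["contact_force"])[1] for _ in range(5)],0)
if not hit and s["eef_pos"][2]<.058:
    f0=F();np.save("f0.npy",f0);print("f0",f0)
    hit=r.move_straight(T-.012*D,qb,speed=.012,max_force=8);s=r.read_state();f=F()-f0
    print("A",hit,(T-s["eef_pos"])@D,f,f@D,s["eef_pos"],s["grip_width"],s["time_s"])
    if not hit:
        hit=r.move_straight(T-.030*D,qb,speed=.015,max_force=8);s=r.read_state();f=F()-f0
        print("B",hit,(T-s["eef_pos"])@D,f,f@D,s["torque"],s["grip_width"],s["time_s"])
```

```text
down False [0.5429021  0.03468499 0.05617731] [-0.55259285  0.33590621 -1.69411793]
f0 [ 0.07400864 -0.3663477  -1.47478791]
A False 0.011945061665986295 [ 2.36032667 -0.4787083  -0.30262041] 2.405003685592654 [0.53123936 0.03764739 0.05603842] 0.0182895699024219 14.025
B False 0.030101645588914462 [ 1.93733801 -0.530862    0.08081327] 2.0085464491029095 [-0.17441343 -0.32168499 -0.07353499] 0.018285965875962002 15.5417
```

Sled is moving at about 2–3 N. Next: continue to the stop, then servo the pull to 12 N.

Run:
```python
from h import *
b=np.radians(-14.5);D=np.array([np.cos(b),np.sin(b),0]);qb=down(b);T=np.array([.54281,.03468,.056]);f0=np.load("f0.npy")
hit=r.move_straight(T-.084*D,qb,speed=.013,max_force=6)
def st(n=4):
    v=[]
    for _ in range(n): r.hold(.02);v.append((r.read_state()["contact_force"]-f0)@D)
    return np.mean(v),max(v)
s=r.read_state();x=(T-s["eef_pos"])@D;f,m=st();print("hit",hit,x,f,m,s["time_s"],s["grip_width"])
if hit and x>.04:
    c=x;kk=None;log=[]
    t12=0;
    for i in range(40):
        e=12-f
        if abs(e)>.8: c+=np.clip(e*5e-5,-.0004,.0003); r.move_straight(T-c*D,qb,speed=.01)
        f,m=st(3);t=r.read_state()["time_s"];log.append((round(t,2),round(c*1e3,2),round(f,1),round(m,1)))
        if m>17.5: c-=.0003; r.move_straight(T-c*D,qb,speed=.01)
        if f>10.5: 
            t12=t12 or t
            if t-t12>1.7:break
        else: t12=0
    print(log); s=r.read_state();print((T-s["eef_pos"])@D,s["grip_width"],s["eef_pos"]);np.save("c.npy",c)
```

```text
hit True 0.07113568809528938 0.7758094260738417 1.240278742108583 18.55 0.01846432221630345
[(18.92, np.float64(71.44), np.float64(2.5), np.float64(2.7)), (19.22, np.float64(71.74), np.float64(4.1), np.float64(4.5)), (19.52, np.float64(72.04), np.float64(4.8), np.float64(5.4)), (19.82, np.float64(72.34), np.float64(6.1), np.float64(6.3)), (20.12, np.float64(72.63), np.float64(6.8), np.float64(7.5)), (20.42, np.float64(72.89), np.float64(7.9), np.float64(8.5)), (20.72, np.float64(73.09), np.float64(8.3), np.float64(8.7)), (21.02, np.float64(73.28), np.float64(8.5), np.float64(9.3)), (21.32, np.float64(73.45), np.float64(9.2), np.float64(9.6)), (21.62, np.float64(73.59), np.float64(9.9), np.float64(10.1)), (21.92, np.float64(73.69), np.float64(10.0), np.float64(10.6)), (22.22, np.float64(73.79), np.float64(10.0), np.float64(10.4)), (22.52, np.float64(73.89), np.float64(10.6), np.float64(10.8)), (22.82, np.float64(73.96), np.float64(10.7), np.float64(11.2)), (23.12, np.float64(74.03), np.float64(10.6), np.float64(11.2)), (23.42, np.float64(74.1), np.float64(11.4), np.float64(12.2)), (23.47, np.float64(74.1), np.float64(11.4), np.float64(11.5)), (23.52, np.float64(74.1), np.float64(11.3), np.float64(11.7)), (23.57, np.float64(74.1), np.float64(10.9), np.float64(11.4)), (23.87, np.float64(74.15), np.float64(11.3), np.float64(11.8)), (23.92, np.float64(74.15), np.float64(10.7), np.float64(11.4)), (24.22, np.float64(74.22), np.float64(11.0), np.float64(11.2)), (24.52, np.float64(74.27), np.float64(11.4), np.float64(12.3))]
0.07163935153887786 0.01881208839074015 [0.47348401 0.0527388  0.05642236]
```

The stop was felt 71 mm along, and force rises about 4 N/mm beyond it. I'll trim to 12 N, hold steadily for 1.5 s, then relax and check.

Run:
```python
from h import *
b=np.radians(-14.5);D=np.array([np.cos(b),np.sin(b),0]);qb=down(b);T=np.array([.54281,.03468,.056]);f0=np.load("f0.npy");c=float(np.load("c.npy"))+.00022
r.move_straight(T-c*D,qb,speed=.01)
v=[]
for _ in range(32): r.hold(.05);v.append((r.read_state()["contact_force"]-f0)@D)
print("hold",np.mean(v),min(v),max(v))
# relax: forward until bill is mid-opening (contact at x=.0712 -> forward 5 mm)
c=.0712-.0045; r.move_straight(T-c*D,qb,speed=.03,max_force=None);r.hold(.2);s=r.read_state();print("relaxed",(s["contact_force"]-f0)@D,s["contact_force"]-f0,s["torque"],s["time_s"])
p,d=optics.get_image("scene");np.savez("scene_r.npz",p=p,d=d)
cv2.imwrite("pics/relax.png",cv2.convertScaleAbs(cv2.resize(p[205:285,325:425],None,fx=6,fy=6,interpolation=cv2.INTER_CUBIC)[:,:,::-1],alpha=1.7))
```

```text
hold 12.330301786121867 11.388884298156643 13.619293980625297
relaxed 0.6546673933450327 [ 0.82714606  0.58364129 -0.41372216] [-0.03733456 -0.0065339   0.00522222] 26.975
```

View pics/relax.png

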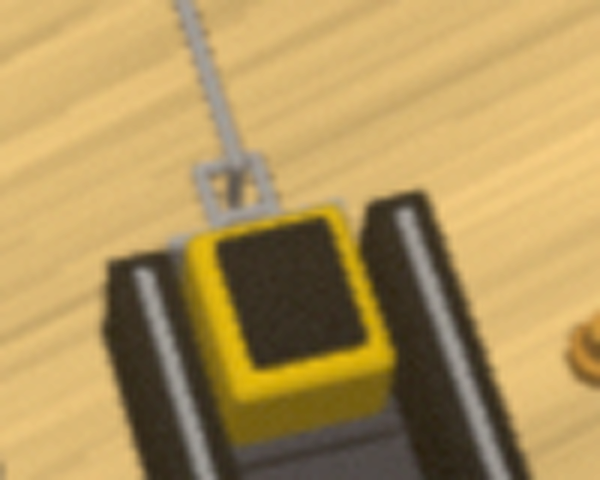

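The bill stands free inside the eye at about crop (235,185), and the sled is drawn out past the front edge. Next I'll lift out, check the hook's pitch in the hand and return it.

Run:
```python
from h import *
b=np.radians(-14.5);D=np.array([np.cos(b),np.sin(b),0]);qb=down(b);T=np.array([.54281,.03468,.056]);P=T-.0667*D
print("snag",r.move_straight([P[0],P[1],.16],qb,speed=.08,max_force=6))
h=np.radians(-3.6);q=down(h);G=[.5350,-.3111]
r.reach([*G,.16],q);r.hold(.3);s=r.read_state();pos=s["eef_pos"];print(pos,s["grip_width"],s["time_s"],s["contact_force"])
def shank(n,pos,p,d):
    C=cloud("wrist",d,(pos,np.load("rot.npy")));H=np.array([np.cos(h),np.sin(h)]) 
np.save("rot.npy",s["eef_rot"])
p,d=optics.get_image("wrist");np.savez("w_back.npz",p=p,d=d,pos=pos,rot=s["eef_rot"])
for n,y in(("wrist_h.npz",b),("w_back.npz",h)):
    f=np.load(n);C=cloud("wrist",f["d"],(f["pos"],f["rot"]))-f["pos"];L=C[...,:2]@np.array([[np.cos(y),-np.sin(y)],[np.sin(y),np.cos(y)]])
    m=(abs(L[...,1])<.003)&(L[...,0]>.05)&(C[...,2]>-.03)&(C[...,2]<.03)
    print(n,m.sum(),np.polyfit(L[m][:,0],C[m][:,2],1),L[m][:,1].mean()); 
    g=f["p"].max(2);m=(g<60)&(abs(L[...,1])<.009)&(abs(C[...,2]-.006)<.008);print("handle end x",np.percentile(L[m][:,0],[1,99]) if m.any() else None)
    for x in(.055,.07,.085,.1):
        k=(abs(L[...,0]-x)<.004)&(abs(L[...,1])<.015)&(abs(C[...,2])<.03);print(x,np.median(L[k][:,1]).round(4),np.median(C[k][:,2]).round(4))
```

```text
snag False
[ 0.53531831 -0.31031287  0.16018371] 0.01850966579157854 30.15 [-0.10888608  0.18376406 -1.46321484]
wrist_h.npz 2870 [ 0.00123891 -0.00217145] 8.248745743355458e-06
handle end x [-0.03032004  0.04202122]
0.055 0.0002 -0.0024
0.07 0.0002 -0.0023
0.085 0.0 -0.0025
0.1 0.0 -0.0024
w_back.npz 2876 [-0.00097938 -0.00203731] 3.0153322685386255e-07
handle end x [-0.03041919  0.04201876]
0.055 0.0001 -0.0023
0.07 0.0003 -0.0025
0.085 0.0003 -0.0023
0.1 0.0003 -0.0024
```

Run:
```python
from h import *
h=np.radians(-3.6);q=down(h);G=[.5350,-.3112]
print(r.move_straight([*G,.075],q,speed=.08,max_force=8));r.hold(.2);print(r.read_state()["eef_pos"])
print(r.move_straight([*G,.0583],q,speed=.02,max_force=5));r.hold(.2);s=r.read_state();print(s["eef_pos"],s["contact_force"])
if s["eef_pos"][2]<.0605:
    command_gripper(.05);r.hold(.2)
    print(r.move_straight([*G,.15],q,speed=.08,max_force=8));r.hold(.3);s=r.read_state();pos=s["eef_pos"]
    p,d=optics.get_image("wrist");C=cloud("wrist",d,(pos,s["eef_rot"]));g=p.max(2);m=np.zeros_like(g,bool);m[:,270:360]=1
    hm=m&(g<60)&(C[...,2]>.056)&(C[...,2]<.075);v,u=np.nonzero(hm);print("handle",np.median(C[hm],0),cv2.minAreaRect(ray("wrist",np.c_[u,v],.064,(pos,s["eef_rot"]))[:,:2].astype(np.float32)))
    r.reach([.40,-.25,.25],q); r.reach([.222,.476,.256],down(np.radians(155)));command_gripper(.085);r.hold(.2)
    t,_=optics.get_image("top");cv2.imwrite("pics/fin.png",cv2.convertScaleAbs(cv2.vconcat([p,t])[:,:,::-1],alpha=1.4)[::1,::1]);cv2.imwrite("pics/fin.png",cv2.resize(cv2.imread("pics/fin.png"),(480,600)))
    z=np.load("top0.npz")["p"];df=(np.abs(z.astype(int)-t).max(2)>35).astype(np.uint8);k,l,S,c=cv2.connectedComponentsWithStats(df)
    print([(S[i].tolist(),c[i].round()) for i in range(1,k) if S[i,4]>12]);print(r.read_state()["time_s"])
```

```text
False
[ 0.53520012 -0.31135674  0.07550932]
True
[ 0.53478409 -0.31107481  0.05829132] [-0.07520896  0.51580932  5.96429255]
False
handle [ 0.52560391 -0.31023109  0.06435274] ((0.5185799598693848, -0.31018292903900146), (0.01969432272017002, 0.11929280310869217), 86.5025405883789)
[([298, 102, 32, 32, 259], array([316., 115.])), ([289, 130, 35, 50, 829], array([306., 152.]))]
38.975
```

View pics/fin.png

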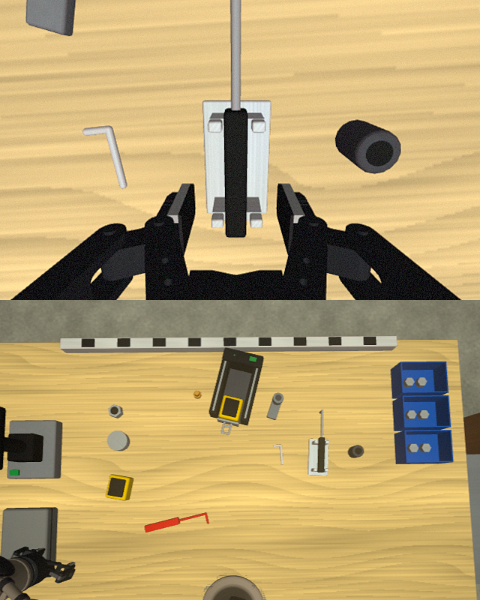

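The hook lies in its rest, within 1 mm of where it was found. The only change in the top view is the drawn-out sled.

```bash
python3 -c "
from workcell import r
print(r.finish_job())"
```

```text
the job is handed in; nothing more can be done
None
```

I've handed the job in at about 39 s of the 64 s allowed: the sled is drawn out and seated against its stop, and the black hook is back in its rest and released.

- **Pull:** I dropped the bill into the eye and dragged at about 2–3 N. The stop came at about 71 mm of hook travel, including slack in the eye. I then held 12.3 N on average (11.4–13.6 N) for 1.6 s. No force reading came near 20 N, though none were sampled between reads, including the moment of first contact with the stop.
- **Hook:** It did not slip in the grip. It lies level in its rest, within 1 mm and 0.1° of where it was found. Lowering it gave about 6 N when it touched the rest.
- **Scene:** Comparing top views before and after shows only the sled changed. The other things on the bench did not move.
- **Disagreement:** The top and wrist cameras differed by 4–5 mm on the hook's position. I went by the wrist camera, and the grasp and the drop into the eye bore it out.

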